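# Index the microscope's specimen table to its next hole

### The arm

A 6-joint arm with a two-finger parallel gripper is mounted at the origin on the work surface. World frame = base frame: x ahead of the robot, y to its left, z up, the work surface at z = 0. Lengths are in m, angles in degrees, forces in N, time in s.
With the tool pointing down it reaches from about 0.425 to 0.95 m from the base axis. Payload 14.7 kg.
Tool frame: the origin (TCP) lies on the centre line of the jaws, within the pads' length; the fingertips stand ahead of it and the grasp point (between the pads) lies 5 mm behind it (r.tips_ahead is the y of the fingertips in the tool frame, in m); y points along the fingers, x is the direction in which the jaws open and shut, and the axes are right-handed (so a half turn about y gives the same grasp; the last joint's range is limited). The gripper opens to 85 mm and grips with 20 to 120 N. Pads are 22 mm wide; open, the fingers measure 114 mm over their backs; the gripper's body (76 mm by 85 mm) begins 54 mm behind the grasp point. The pads swing forward as they close: fully open they stand 13 mm farther back than shut.
Start: joints at [63.85, 27.513, 91.461, -0, 61.026, -2.67], TCP at [0.259, 0.596, 0.245] pointing down, gripper open.
Joint ranges: [-157.49, 157.49], [-46.99, 117.5], [13.45, 153.17], [-89.5, 269.5], [5.16, 153.95], [-167.48, 167.48]. Speed limits (degrees/s): [108.29, 108.29, 136.94, 172.46, 172.46, 172.46].

### API

Orientations are given as [roll, pitch, yaw] about the fixed x, y, z axes, in that order (R = Rz(yaw) Ry(pitch) Rx(roll)).
In Python, from rig import r gives the robot as it stands.
- The arm moves only by the tool play_rows, never from a script. Its argument "commands" is a list of rows, each an object with "dp": the shift along the tool's x, y, z in m, a list of three; "spin": the turn about the tool's y in rad. A call has 1 to 5 rows; each row is the pose to reach, as a shift and turn from the pose measured when the call began, along the tool's axes at that moment; what a row does not reach only later rows make up. A row lasts 1/12 s, in which the tool goes at most 41.7 mm and 7.16 degrees, less where a joint would pass 70% of its speed; a pose out of reach is approached as far as the arm can. A call with a gripper value outside its range is refused whole. "jaw" is the closure, from -1 (fully open) to 1 (shut), set as the call begins (left out, the last holds). The fingers move at their own pace and stop on an object; the grip force is fixed at half the most. Time passes only in rows, so rows that repeat a pose let the fingers close. It gives the time, the measured TCP pose, the force and the opening at its end, in the units of the state.
- r.get_obs(): the state, without advancing time (a new reading comes with each control period).
- r.capture(name): name is "scene" or "top" or "wrist"; returns the picture (400x640x3 uint8, blue, green, red); there is no depth.
- r.get_calibration(name): a dict with "fx", "fy", "cx", "cy" (pixels), "eye" and "rotation" of the camera in the world; the wrist camera has in their place "tool_from_camera" (4x4, takes a point from camera to tool coordinates, whose origin is the TCP and whose axes are the tool frame's). Camera axes: x right, y up, looking along -z (the intrinsics and any distortion apply to the point x, -y, -z); pixel columns grow to the right and rows downward; lengths in m; the calibration is good to about 2 mm. A picture is of the moment at which its call begins: read the wrist's pose just before it. get_calibration takes no time and is no camera call.
- r.hand_in(): hands the job in, once; it reports no verdict.
The state is a dict: "clock": time; "q": joint angles; "joint_vel": joint speeds; "joint_efforts": joint torques, N m; "eef_pos": TCP position; "tcp_rot": TCP orientation; "ft_force": force on the tool from outside, world axes, zero at the start; "torque": the same for the moment, N m; "opening": finger opening in m.
Only numpy, scipy, OpenCV 4.12 (cv2) and the standard library are available. Lean on these libraries where they do the work, as an engineer would, in place of code of your own. Each camera call takes 0.05 s, during which the arm holds its last target.

### The job

The round specimen table of this microscope is locked by a spring index plunger with an upright black knob. Pull the knob up, turn the table one station counterclockwise (seen from above), and let the pin drop fully home in the next hole so that the table is locked again, then let go. Turn gently and slowly so as to feel for the hole, never force the pin sideways or down, and leave the things around the microscope where they are.

Things in the scene. Friction and masses are not known exactly. Their poses are not given: they have to be found in the camera images.
- index_ring: fixed dark steel ring, 222 mm across. Origin on the table's turning axis, level with the ring's flat top (45 mm above the bench); z up; x points to the first hole, where the pin starts. Holes: 9.6 mm wide, 95 mm from the axis, in aluminium segments. The next hole counterclockwise is clamped anywhere 0.64 to 1.04 rad from the first: feel for it. The pin can ride on the flat top between holes.
- pull_knob: upright black knob, 26 mm across, 24 mm high, origin at its centre (97 mm above the bench when locked), z up; 95 mm from the turning axis, going round with the table. A 17 mm sleeve below it ends on the bracket's top, 33 mm below the origin when locked; nothing else within 60 mm is higher than the bracket. It carries an 8 mm flat-ended pin reaching 10 mm into the hole when home.
- plunger (a joint): height of the plunger above home, m: 0 = pin fully home in a hole, 0.010 = pin on the ring's flat top, 0.016 = upper stop. A spring presses it down with 6 N at 0 and 0.25 N more per mm; damped, so the pin takes up to 0.1 s to drop in; move the knob under about 20 mm/s to catch the hole without a hard stop.
- stage (a joint): angle of the specimen table (black disc, 144 mm across), rad: 0 = locked in the first hole, grows counterclockwise seen from above, stops at -1.0 and 1.35. Light friction (about 2 N at the knob, 2 N more with the pin riding on the ring); stays where it is left. Another hole lies the wrong way, at -0.84.
- lens (a point): lower end of the microscope's lens, 118 mm above the bench, 50 mm from the turning axis on the robot's left; the microscope's 60 mm wide column stands straight behind it, 200 mm from the axis, its foot reaching to 240 mm; 365 mm high at the eyepiece: keep the arm clear of it
- jar: bystander: amber glass jar, 52 mm across, 70 mm high, origin at the centre of its underside
- slide_box: bystander: grey slide box 85 x 100 x 32 mm, origin at the centre of its underside
- eraser: bystander: eraser 55 x 24 x 13 mm, origin at the centre of its underside

How it is judged:
By the outcome, as a careful person would: the job done as asked, in the order asked, and still so for the second after the job is handed in, with the robot touching nothing.
It also fails if it takes over 56 s, if anything falls off the work surface, if the arm or the gripper's body presses on something with over 40 N, if the wrist force passes 120 N, or if a joint passes its speed limit or range.

## Working session

There is one attempt and no reset: what is moved stays moved. The work goes in short steps, Python scripts to look and compute and a tool call to move; the robot and the scene stay as the last step left them, time stands still between calls to the robot, and variables do not carry over. Pictures are saved under pics/ and viewed, and the job is handed in when it is done.

Besides the shell and the picture viewer there is one more tool, called by a JSON object that holds its "method" and its "body", one argument or row to a line. play_rows: Moves the arm, as the interface text tells. Its arguments: {"type":"object","properties":{"commands":{"type":"array","items":{"type":"object","properties":{"dp":{"type":"array","items":{"type":"number"}},"spin":{"type":"number"}}}},"jaw":{"type":"number"}},"required":["commands"]}

```bash
ls; mkdir -p pics
python3 - <<'E'
from rig import r
import cv2
print(r.get_obs(), r.tips_ahead)
for n in ("scene","top"):
    cv2.imwrite(f"pics/{n}0.png", r.capture(n)); print(n,r.get_calibration(n))
print(r.get_calibration("wrist"))
E
```

```text
pics
{'clock': 0.0, 'q': array([ 6.38493955e+01,  2.75484000e+01,  9.14938978e+01, -4.00396347e-04,
        6.10260497e+01, -2.67015818e+00]), 'joint_vel': array([ 0.01013953,  0.08941973, -0.03252219,  0.00077457, -0.05964934,
        0.03901873]), 'joint_efforts': array([-4.68903036e-04, -9.50631309e+01, -4.30182552e+01,  1.80122430e-05,
        1.23517829e-02,  1.04256524e-04]), 'eef_pos': array([0.25879378, 0.59582927, 0.2446879 ]), 'tcp_rot': array([-8.99971656e+01,  6.82896108e-02,  6.65197496e+01]), 'ft_force': array([ 0.04100701, -0.17435582, -0.2522063 ]), 'torque': array([0.00276542, 0.035109  , 0.01928759]), 'opening': 0.08568864160725544} 0.014
scene {'fx': 489.3500646367856, 'fy': 489.3500646367856, 'cx': 320.69957724759445, 'cy': 203.06543995340218, 'eye': array([0.9768736 , 0.6664656 , 0.70747542]), 'rotation': array([ 53.47573553,  -0.24905131, 147.16271181])}
top {'fx': 485.4435190669539, 'fy': 485.4435190669539, 'cx': 316.2035535869903, 'cy': 192.7803174508165, 'eye': array([ 0.47626428, -0.01085236,  1.15432958]), 'rotation': array([  4.11376798,   0.31735615, -88.95232637])}
{'fx': 295.0030628088175, 'fy': 295.0030628088175, 'cx': 322.26644721275994, 'cy': 197.44481389512532, 'tool_from_camera': array([[ 9.99998414e-01, -1.43003924e-03,  1.06172422e-03,
        -7.52239544e-04],
       [ 1.45682791e-03,  3.13786007e-01, -9.49492611e-01,
        -1.28288906e-01],
       [ 1.02465748e-03,  9.49492652e-01,  3.13787593e-01,
         8.18256761e-02],
       [ 0.00000000e+00,  0.00000000e+00,  0.00000000e+00,
         1.00000000e+00]])}
```

View pics/scene0.png

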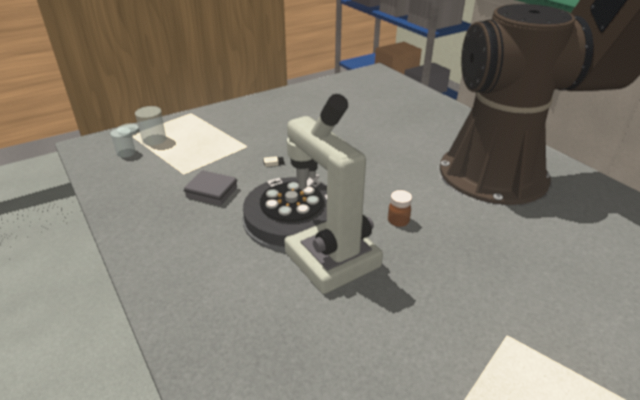

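View pics/top0.png

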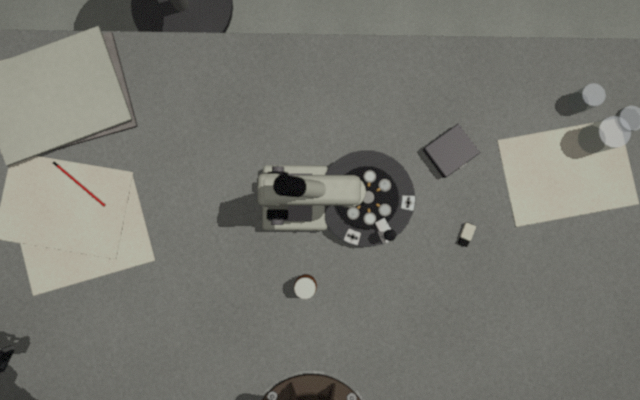

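```bash
cat > h.py <<'E'
import numpy as np, cv2
from scipy.spatial.transform import Rotation as R
def ray(cal,u,v,eye=None,rot=None):
    d=np.array([(u-cal['cx'])/cal['fx'],-(v-cal['cy'])/cal['fy'],-1.])
    return R.from_euler('xyz',cal['rotation'],degrees=True).as_matrix()@d
def at(cal,u,v,z):
    d=ray(cal,u,v); e=cal['eye']; return e+d*(z-e[2])/d[2]
def proj(cal,p):
    c=R.from_euler('xyz',cal['rotation'],degrees=True).as_matrix().T@(np.asarray(p)-cal['eye'])
    return np.array([cal['cx']+cal['fx']*c[0]/-c[2],cal['cy']-cal['fy']*c[1]/-c[2]])
E
python3 - <<'E'
import cv2
a=cv2.imread('pics/top0.png')[140:260,300:480]
cv2.imwrite('pics/topz.png',cv2.resize(a,None,fx=4.4,fy=4.4,interpolation=cv2.INTER_CUBIC))
a=cv2.imread('pics/scene0.png')[140:260,220:400]
cv2.imwrite('pics/scz.png',cv2.resize(a,None,fx=4.4,fy=4.4,interpolation=cv2.INTER_CUBIC))
E
```

```text
(no output)
```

View pics/topz.png

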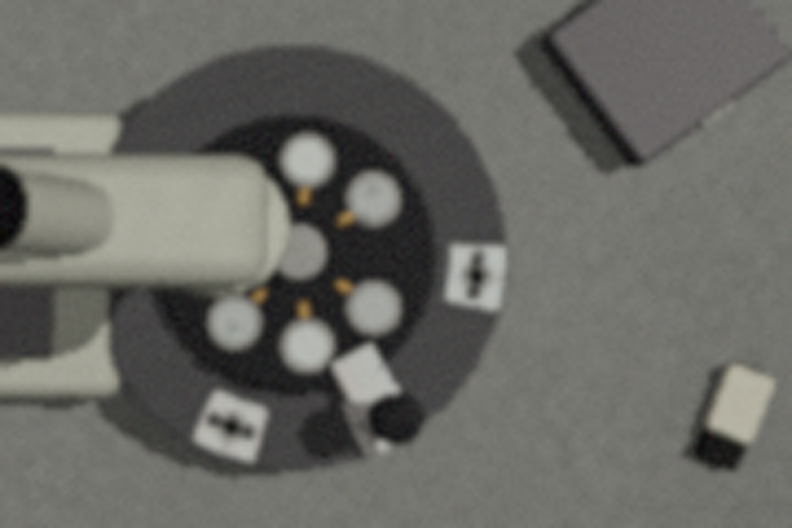

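View pics/scz.png

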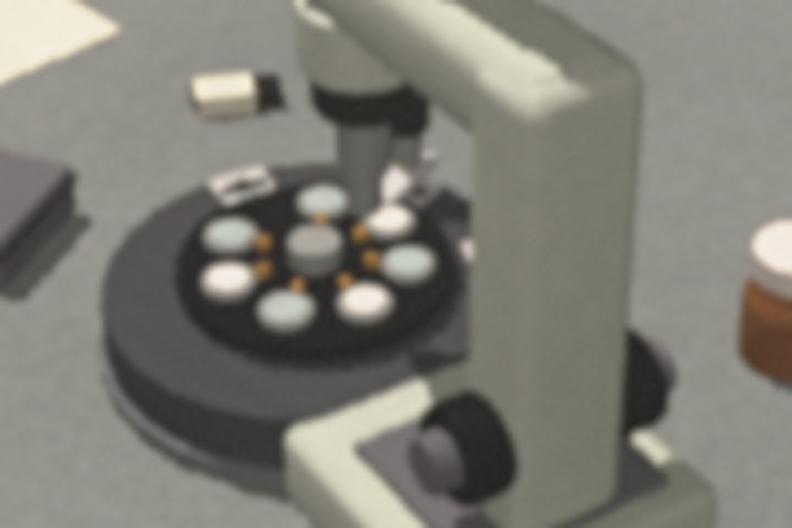

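Run:
```python
from h import *
from rig import r
c=r.get_calibration('top')
P=lambda x,y,z: at(c,300+(x+.5)/4.4-.5,140+(y+.5)/4.4-.5,z)[:2]
h1=P(477,276,.045);h2=P(231,427,.045);k=P(395,416,.109)
ctr=P(293,259.5,.045)
print(h1,h2,k,ctr)
for p in(h1,h2,k): print(np.linalg.norm(p-ctr),np.degrees(np.arctan2(*(p-ctr)[::-1])))
from scipy.optimize import least_squares
s=least_squares(lambda x:[np.linalg.norm(p-x)-.095 for p in(h1,h2,k)],ctr)
print(s.x,s.fun)
ctr=s.x
for p in(h1,h2,k): print(np.linalg.norm(p-ctr),np.arctan2(*(p-ctr)[::-1]))
print('eraser',P(735,410,.013),'box',P(660,70,.032),'jar',at(c,305,288,.07))
```

```text
[ 0.53777557 -0.21347182] [ 0.45730412 -0.0867782 ] [ 0.46520545 -0.16219661] [ 0.54464574 -0.11787181]
0.09584655391814152 -94.11041651279416
0.09271122348773739 160.404275713413
0.09096948387982744 -150.84006297956077
[ 0.54803831 -0.11813736] [ 0.00088526  0.00100048 -0.00117836]
0.09588526362277247 -1.6780332312712791
0.09600047682876871 2.8088290427546867
0.09382164412250164 -2.6527476288449865
eraser [ 0.4706844 -0.3566596] box [ 0.6493303  -0.31200777] jar [0.34287582 0.01746426 0.07      ]
```

```bash
cat >> h.py <<'E'
def go(o,pts,yaws):
    """rows for absolute targets"""
    M=R.from_euler('xyz',o['tcp_rot'],degrees=True).as_matrix()
    rows=[]
    for p,y in zip(pts,yaws):
        dp=M.T@(np.asarray(p)-o['eef_pos']); s=-np.radians((y-o['tcp_rot'][2]+180)%360-180)
        rows.append('{"dp":[%.4f,%.4f,%.4f],"spin":%.3f}'%(*dp,s))
    print('[%s]'%','.join(rows))
def st(o): print(round(o['clock'],2),o['eef_pos'].round(4),o['tcp_rot'].round(2),'F',o['ft_force'].round(1),'T',o['torque'].round(2),'open',round(o['opening'],4),'q',o['q'].round(1))
E
python3 - <<'E'
from h import *
from rig import r
o=r.get_obs(); st(o)
go(o,[(.26,.58,.29),(.27,.56,.33),(.285,.53,.37),(.30,.50,.40),(.315,.465,.42)],[66.5,62,57,52,47])
E
```

```text
0.1 [0.2588 0.5959 0.2447] [-9.000e+01  7.000e-02  6.652e+01] F [-0.2  0.2 -0.3] T [-0.01 -0.01  0.02] open 0.0855 q [63.9 27.5 91.5  0.  61.  -2.7]
[{"dp":[-0.0141,-0.0453,-0.0074],"spin":0.000},{"dp":[-0.0285,-0.0852,-0.0246],"spin":0.079},{"dp":[-0.0501,-0.1252,-0.0503],"spin":0.166},{"dp":[-0.0717,-0.1552,-0.0760],"spin":0.253},{"dp":[-0.0978,-0.1752,-0.1037],"spin":0.341}]
```

{"method": "play_rows", "body": {
  "commands": [
    {"dp": [-0.014,-0.04,-0.007],"spin": -0.05},
    {"dp": [-0.028,-0.08,-0.025],"spin": -0.1},
    {"dp": [-0.05,-0.115,-0.05],"spin": -0.15},
    {"dp": [-0.071,-0.145,-0.076],"spin": -0.2},
    {"dp": [-0.098,-0.175,-0.104],"spin": -0.25}
  ]
}}

```text
clock: 0.52
eef_pos: [0.3085, 0.4798, 0.4073]
tcp_rot: [-90.0, 0.0, 81.0]
ft_force: [0.2, 0.6, 0.8]
opening: 0.0853
```

Run:
```python
from h import *
from rig import r
o=r.get_obs(); st(o)
go(o,[(.34,.43,.42),(.365,.396,.42),(.39,.363,.42),(.415,.33,.42),(.435,.293,.42)],[84,88,92,96,100])
```

```text
0.52 [0.3085 0.4798 0.4073] [-9.000e+01  3.000e-02  8.103e+01] F [0.2 0.6 0.8] T [ 0.07  0.03 -0.05] open 0.0853 q [ 54.2  13.9  89.1  -0.   77.  -26.8]
[{"dp":[-0.0442,-0.0127,-0.0388],"spin":-0.052},{"dp":[-0.0739,-0.0127,-0.0688],"spin":-0.122},{"dp":[-0.1026,-0.0127,-0.0987],"spin":-0.191},{"dp":[-0.1313,-0.0126,-0.1285],"spin":-0.261},{"dp":[-0.1648,-0.0126,-0.1540],"spin":-0.331}]
```

{"method": "play_rows", "body": {
  "commands": [
    {"dp": [-0.035,-0.013,-0.03],"spin": -0.06},
    {"dp": [-0.067,-0.016,-0.06],"spin": -0.12},
    {"dp": [-0.098,-0.016,-0.09],"spin": -0.19},
    {"dp": [-0.13,-0.016,-0.12],"spin": -0.26},
    {"dp": [-0.162,-0.016,-0.15],"spin": -0.33}
  ]
}}

```text
clock: 0.93
eef_pos: [0.4233, 0.3073, 0.4235]
tcp_rot: [-90.0, 0.0, 100.2]
ft_force: [0.8, 0.6, -0.7]
opening: 0.0852
```

Run:
```python
from h import *
from rig import r
o=r.get_obs(); st(o)
go(o,[(.44,.27,.42),(.45,.23,.42),(.455,.19,.42),(.458,.15,.42),(.46,.11,.42)],[100]*5)
```

```text
0.93 [0.4233 0.3073 0.4235] [-8.9990e+01  3.0000e-02  1.0016e+02] F [ 0.8  0.6 -0.7] T [ 0.02 -0.01 -0.04] open 0.0852 q [ 32.7   9.1  93.1  -0.   77.8 -67.5]
[{"dp":[-0.0396,0.0035,-0.0099],"spin":0.003},{"dp":[-0.0808,0.0035,-0.0127],"spin":0.003},{"dp":[-0.1210,0.0035,-0.0105],"spin":0.003},{"dp":[-0.1609,0.0035,-0.0064],"spin":0.003},{"dp":[-0.2006,0.0036,-0.0013],"spin":0.003}]
```

{"method": "play_rows", "body": {
  "commands": [
    {"dp": [-0.04,0,-0.01],"spin": 0},
    {"dp": [-0.08,0,-0.013],"spin": 0},
    {"dp": [-0.12,0,-0.01],"spin": 0},
    {"dp": [-0.16,0,-0.006],"spin": 0},
    {"dp": [-0.2,0,-0.001],"spin": 0}
  ]
}}

```text
clock: 1.35
eef_pos: [0.4593, 0.1087, 0.4233]
tcp_rot: [-90.0, 0.0, 100.2]
ft_force: [1.3, 0.8, 0.5]
opening: 0.0853
```

Run:
```python
from h import *
from rig import r
o=r.get_obs(); st(o)
go(o,[(.462,.08,.42),(.463,.04,.42),(.464,.0,.42),(.465,-.04,.42),(.465,-.08,.42)],[100]*5)
```

```text
1.35 [0.4593 0.1087 0.4233] [-8.9970e+01  3.0000e-02  1.0016e+02] F [1.3 0.8 0.5] T [-0.03 -0.03 -0.02] open 0.0853 q [  9.7   4.3  98.7  -0.   77.  -90.5]
[{"dp":[-0.0287,0.0033,0.0024],"spin":0.003},{"dp":[-0.0682,0.0034,0.0085],"spin":0.003},{"dp":[-0.1078,0.0034,0.0146],"spin":0.003},{"dp":[-0.1473,0.0034,0.0207],"spin":0.003},{"dp":[-0.1867,0.0034,0.0277],"spin":0.003}]
```

{"method": "play_rows", "body": {
  "commands": [
    {"dp": [-0.035,0,0.002],"spin": 0},
    {"dp": [-0.072,0,0.008],"spin": 0},
    {"dp": [-0.11,0,0.015],"spin": 0},
    {"dp": [-0.15,0,0.021],"spin": 0},
    {"dp": [-0.19,0,0.028],"spin": 0}
  ]
}}

```text
clock: 1.77
eef_pos: [0.4648, -0.0851, 0.4234]
tcp_rot: [-90.0, 0.0, 100.2]
ft_force: [1.6, -0.3, -1.0]
opening: 0.0853
```

Run:
```python
from h import *
from rig import r
o=r.get_obs(); st(o)
go(o,[(.462,-.11,.42),(.463,-.14,.40),(.464,-.16,.37),(.465,-.164,.33),(.465,-.164,.29)],[100]*5)
```

```text
1.77 [ 0.4648 -0.0851  0.4234] [-8.9970e+01  2.0000e-02  1.0018e+02] F [ 1.6 -0.3 -1. ] T [ 0.   -0.05 -0.02] open 0.0853 q [ -14.     4.4   98.6   -0.    77.  -114.2]
[{"dp":[-0.0240,0.0034,0.0071],"spin":0.003},{"dp":[-0.0537,0.0234,0.0114],"spin":0.003},{"dp":[-0.0736,0.0534,0.0140],"spin":0.003},{"dp":[-0.0777,0.0934,0.0137],"spin":0.003},{"dp":[-0.0777,0.1334,0.0137],"spin":0.003}]
```

{"method": "play_rows", "body": {
  "commands": [
    {"dp": [-0.03,0.01,0.008],"spin": 0},
    {"dp": [-0.06,0.035,0.012],"spin": 0},
    {"dp": [-0.076,0.07,0.014],"spin": 0},
    {"dp": [-0.078,0.11,0.014],"spin": 0},
    {"dp": [-0.078,0.15,0.014],"spin": 0}
  ]
}}

```text
clock: 2.18
eef_pos: [0.4644, -0.1658, 0.272]
tcp_rot: [-90.0, 0.1, 100.0]
ft_force: [-0.1, -0.6, -0.6]
opening: 0.0856
```

Run:
```python
from h import *
from rig import r
o=r.get_obs(); st(o)
cv2.imwrite('pics/w1.png',r.capture('wrist'))
cv2.imwrite('pics/t1.png',r.capture('top'))
```

```text
2.18 [ 0.4644 -0.1658  0.272 ] [-9.0020e+01  7.0000e-02  1.0005e+02] F [-0.1 -0.6 -0.6] T [-0.01 -0.02  0.03] open 0.0856 q [-2.310e+01  1.320e+01  1.097e+02 -1.000e-01  5.700e+01 -1.232e+02]
```

View pics/w1.png

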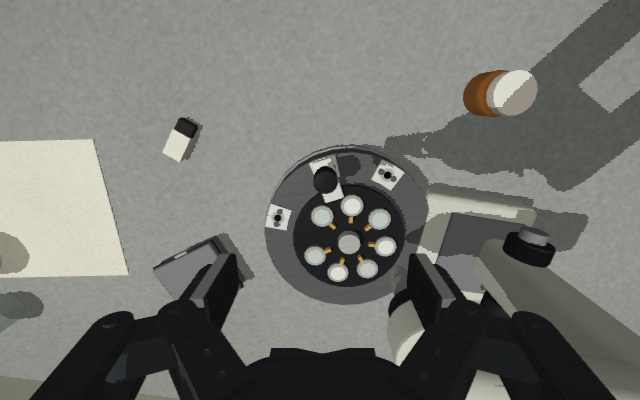

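View pics/t1.png

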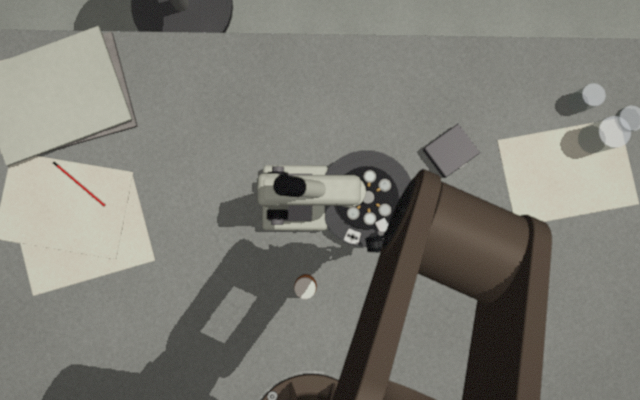

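```bash
cat >> h.py <<'E'
def wcal(cal,pos,rot):
    T=np.array(cal['tool_from_camera']); M=R.from_euler('xyz',rot,degrees=True).as_matrix()
    c=dict(cal); c['eye']=np.asarray(pos)+M@T[:3,3]; c['rotation']=R.from_matrix(M@T[:3,:3]).as_euler('xyz',degrees=True); return c
E
python3 - <<'E'
import cv2
a=cv2.imread('pics/w1.png')[135:255,250:430]
cv2.imwrite('pics/w1z.png',cv2.resize(a,None,fx=4.4,fy=4.4,interpolation=cv2.INTER_CUBIC))
E
```

```text
(no output)
```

View pics/w1z.png

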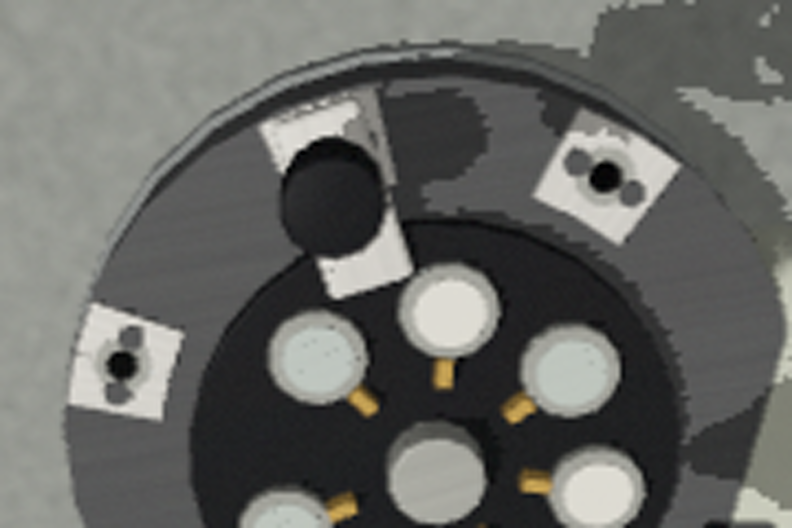

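Run:
```python
from h import *
from rig import r
c=wcal(r.get_calibration('wrist'),[.4644,-.1658,.272],[-90.02,.07,100.05])
print(c['eye'],c['rotation'])
P=lambda x,y,z: at(c,250+(x+.5)/4.4-.5,135+(y+.5)/4.4-.5,z)[:2]
h1=P(122,365,.045);h2=P(605,176,.045);k=P(335,206,.109)
print(h1,h2,k,'ctr knob disc',P(437,473,.066))
from scipy.optimize import least_squares
s=least_squares(lambda x:[np.linalg.norm(p-x)-.095 for p in(h1,h2,k)],[.548,-.118])
print(s.x,s.fun)
# with hole angles: h2=-0.84 fixed, radius fixed
def f(x):
    c0=x[:2];a=x[2]
    e=[]
    for p,t in((k,a),(h2,a-.84)): e+=list(p-c0-.095*np.array([np.cos(t),np.sin(t)]))
    e+=[np.linalg.norm(h1-c0)-.095]
    return e
s=least_squares(f,[.548,-.118,-2.63]);print(s.x,np.round(s.fun,4))
d=h1-s.x[:2];print('next',np.arctan2(d[1],d[0])-s.x[2], 'knob', s.x[:2]+.095*np.array([np.cos(s.x[2]),np.sin(s.x[2])]))
```

```text
[ 0.38354751 -0.17988988  0.40024796] [-18.25898191   0.14656911 100.1079048 ]
[ 0.53644843 -0.2127796 ] [ 0.45571314 -0.08654731] [ 0.4606958  -0.16327965] ctr knob disc [ 0.54449906 -0.11805869]
[ 0.54486302 -0.11843568] [-0.00028157 -0.00031859  0.00036825]
[ 0.54472862 -0.11843086 -2.64845144] [-0.0004  0.0001  0.0003 -0.0004 -0.0003]
next 0.990117906377501 knob [ 0.46104785 -0.1634034 ]
```

Run:
```python
from h import *
from rig import r
o=r.get_obs(); st(o)
k=(.461,-.1634)
go(o,[(*k,z) for z in (.24,.21,.18,.15,.13)],[100]*5)
```

```text
2.28 [ 0.4613 -0.1634  0.2685] [-89.51  -0.28 100.12] F [-0.6  1.   0.7] T [ 0.05 -0.02 -0.01] open 0.0856 q [ -23.    13.4  110.    -0.    57.2 -123.1]
[{"dp":[-0.0001,0.0285,0.0001],"spin":0.002},{"dp":[-0.0002,0.0585,-0.0002],"spin":0.002},{"dp":[-0.0003,0.0885,-0.0005],"spin":0.002},{"dp":[-0.0005,0.1185,-0.0007],"spin":0.002},{"dp":[-0.0006,0.1385,-0.0009],"spin":0.002}]
```

{"method": "play_rows", "body": {
  "commands": [
    {"dp": [0,0.028,0],"spin": 0},
    {"dp": [0,0.058,0],"spin": 0},
    {"dp": [0,0.088,0],"spin": 0},
    {"dp": [0,0.115,-0.001],"spin": 0},
    {"dp": [0,0.125,-0.001],"spin": 0}
  ]
}}

```text
clock: 2.7
eef_pos: [0.4611, -0.1624, 0.1425]
tcp_rot: [-89.4, -0.3, 100.2]
ft_force: [-0.9, 0.7, -0.3]
opening: 0.0856
```

{"method": "play_rows", "body": {
  "commands": [
    {"dp": [0,0,0],"spin": 0},
    {"dp": [0,0,0],"spin": 0},
    {"dp": [0,0,0],"spin": 0}
  ]
}}

```text
clock: 2.95
eef_pos: [0.4624, -0.1629, 0.1444]
tcp_rot: [-89.5, -0.3, 100.2]
ft_force: [0.8, 0.5, 0.5]
opening: 0.0857
```

Run:
```python
from h import *
from rig import r
o=r.get_obs(); st(o)
im=r.capture('wrist');cv2.imwrite('pics/w2.png',im)
a=im[100:260,200:440]
cv2.imwrite('pics/w2z.png',cv2.resize(a,None,fx=3.3,fy=3.3,interpolation=cv2.INTER_CUBIC))
```

```text
2.95 [ 0.4624 -0.1629  0.1444] [-89.54  -0.26 100.17] F [0.8 0.5 0.5] T [0.02 0.01 0.01] open 0.0857 q [-2.290e+01  2.320e+01  1.174e+02 -1.000e-01  4.000e+01 -1.231e+02]
```

View pics/w2.png

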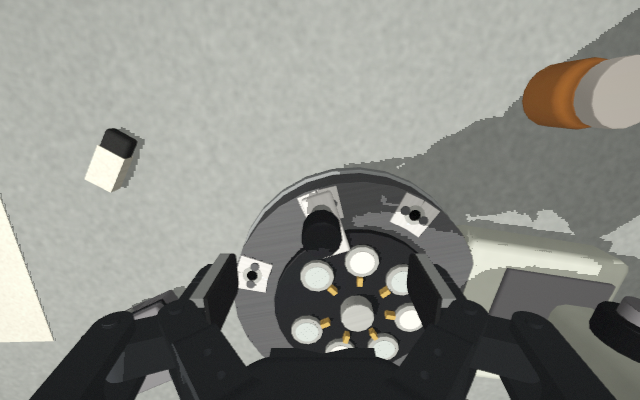

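View pics/w2z.png

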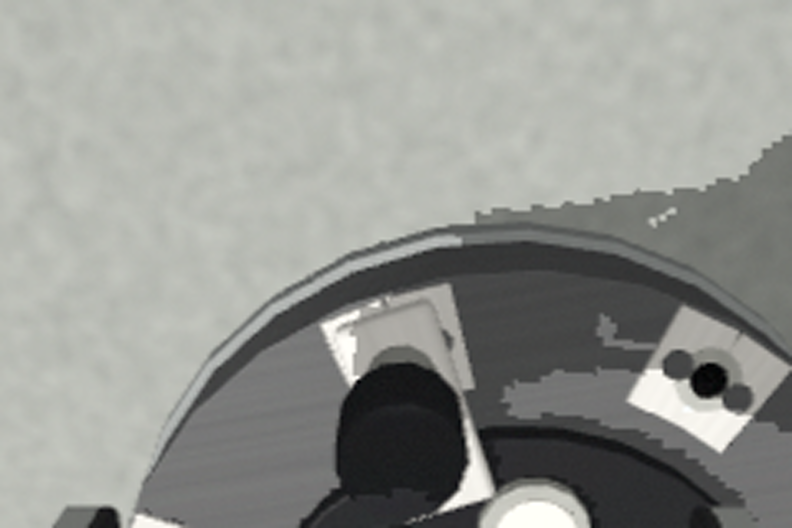

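Run:
```python
from h import *
from rig import r
c=wcal(r.get_calibration('wrist'),[.4624,-.1629,.1444],[-89.54,-.26,100.17])
k=at(c,321.8,238,.109)[:2];h1=at(c,252,275,.045)[:2];h2=at(c,200+709.5/3.3-.5,100+380.5/3.3-.5,.045)[:2]
print(h1,h2,k)
from scipy.optimize import least_squares
def f(x):
    c0=x[:2];a=x[2]
    e=[]
    for p,t in((k,a),(h2,a-.84)): e+=list(p-c0-.095*np.array([np.cos(t),np.sin(t)]))
    e+=[np.linalg.norm(h1-c0)-.095]
    return e
s=least_squares(f,[.548,-.118,-2.63]);print(s.x,np.round(s.fun,4))
d=h1-s.x[:2];print('next',np.arctan2(d[1],d[0])-s.x[2], 'knob', s.x[:2]+.095*np.array([np.cos(s.x[2]),np.sin(s.x[2])]))
o=r.get_obs();st(o)
go(o,[(.461,-.1625,z) for z in (.13,.115,.105,.097,.092)],[100]*5)
```

```text
[ 0.53677932 -0.21248662] [ 0.45606454 -0.08599783] [ 0.46023209 -0.1634738 ]
[ 0.54470342 -0.11838851 -2.65162947] [-0.0006 -0.0004  0.0006 -0.0002 -0.0006]
next 0.9968203248056853 knob [ 0.46088015 -0.16309488]
3.0 [ 0.4623 -0.1629  0.1444] [-89.56  -0.25 100.17] F [-0.8 -0.7  0.3] T [-0.02  0.04  0.01] open 0.0849 q [-2.290e+01  2.320e+01  1.174e+02 -1.000e-01  3.990e+01 -1.231e+02]
[{"dp":[0.0005,0.0144,0.0011],"spin":0.003},{"dp":[0.0005,0.0294,0.0010],"spin":0.003},{"dp":[0.0004,0.0394,0.0009],"spin":0.003},{"dp":[0.0004,0.0474,0.0009],"spin":0.003},{"dp":[0.0004,0.0524,0.0008],"spin":0.003}]
```

{"method": "play_rows", "body": {
  "commands": [
    {"dp": [0.001,0.015,0.001],"spin": 0},
    {"dp": [0.001,0.03,0.001],"spin": 0},
    {"dp": [0.001,0.042,0.001],"spin": 0},
    {"dp": [0.001,0.05,0.001],"spin": 0},
    {"dp": [0.001,0.053,0.001],"spin": 0}
  ]
}}

```text
clock: 3.42
eef_pos: [0.4609, -0.162, 0.0915]
tcp_rot: [-89.6, -0.2, 100.2]
ft_force: [-0.6, -0.2, 0.4]
opening: 0.0856
```

{"method": "play_rows", "body": {
  "commands": [
    {"dp": [0,0,0]},
    {"dp": [0,0,0]},
    {"dp": [0,0,0]},
    {"dp": [0,0,0]},
    {"dp": [0,0,0]}
  ],
  "jaw": 0.28
}}

```text
validation failed for argument at $.co...
```

Run:
```python
from h import *
from rig import r
o=r.get_obs(); st(o)
im=r.capture('wrist');cv2.imwrite('pics/w3.png',im)
go(o,[(.4608,-.1633,.092)],[100])
```

```text
3.42 [ 0.4609 -0.162   0.0915] [-89.57  -0.24 100.16] F [-0.6 -0.2  0.4] T [0.01 0.03 0.02] open 0.0856 q [-2.290e+01  2.820e+01  1.197e+02 -1.000e-01  3.250e+01 -1.230e+02]
[{"dp":[-0.0012,-0.0005,0.0004],"spin":0.003}]
```

View pics/w3.png

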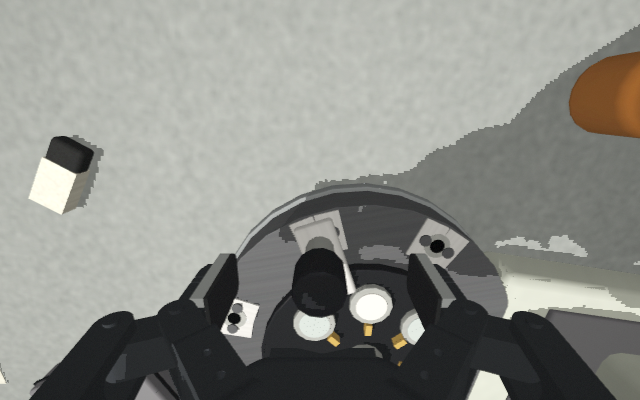

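{"method": "play_rows", "body": {
  "commands": [
    {"dp": [-0.002,0,0],"spin": 0},
    {"dp": [-0.002,0,0],"spin": 0},
    {"dp": [-0.002,0,0],"spin": 0},
    {"dp": [-0.002,0,0],"spin": 0},
    {"dp": [-0.002,0,0],"spin": 0}
  ],
  "jaw": 0.28
}}

```text
clock: 3.88
eef_pos: [0.4614, -0.164, 0.0917]
tcp_rot: [-89.6, -0.2, 100.2]
ft_force: [-0.4, -0.4, 0.1]
opening: 0.0311
```

Run:
```python
from h import *
from rig import r
o=r.get_obs(); st(o)
im=r.capture('wrist');cv2.imwrite('pics/w4.png',cv2.resize(im[200:360,200:440],None,fx=3.3,fy=3.3,interpolation=cv2.INTER_CUBIC))
```

```text
3.88 [ 0.4614 -0.164   0.0917] [-89.58  -0.23 100.16] F [-0.4 -0.4  0.1] T [-0.04  0.03  0.01] open 0.0311 q [-2.310e+01  2.830e+01  1.196e+02 -1.000e-01  3.260e+01 -1.232e+02]
```

View pics/w4.png

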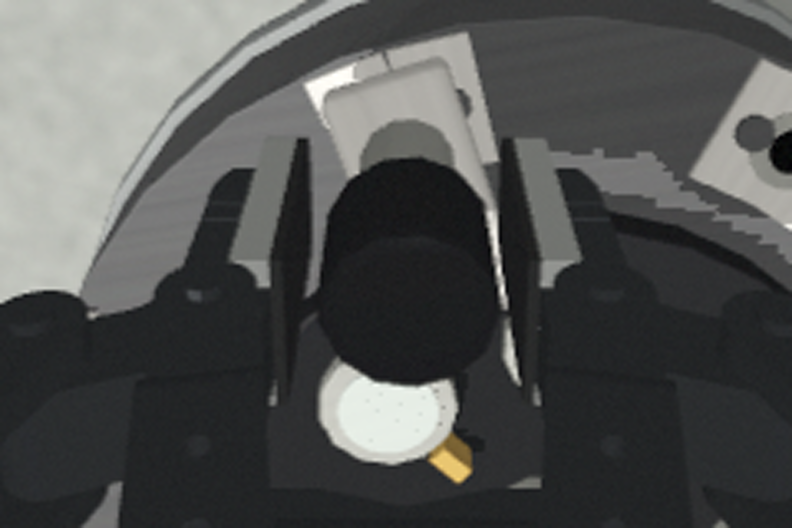

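{"method": "play_rows", "body": {
  "commands": [
    {"dp": [0,0,0],"spin": 0},
    {"dp": [0,0,0],"spin": 0},
    {"dp": [0,0,0],"spin": 0},
    {"dp": [0,0,0],"spin": 0}
  ],
  "jaw": 1
}}

```text
clock: 4.27
eef_pos: [0.4614, -0.164, 0.0918]
tcp_rot: [-89.6, -0.2, 100.2]
ft_force: [-1.2, 0.1, 7.3]
opening: 0.0243
```

Run:
```python
from h import *
from rig import r
o=r.get_obs(); st(o)
```

```text
4.27 [ 0.4614 -0.164   0.0918] [-89.59  -0.23 100.16] F [-1.2  0.1  7.3] T [0.06 0.1  0.09] open 0.0243 q [-2.310e+01  2.830e+01  1.196e+02 -1.000e-01  3.260e+01 -1.232e+02]
```

{"method": "play_rows", "body": {
  "commands": [
    {"dp": [0,-0.003,0],"spin": 0},
    {"dp": [0,-0.006,0],"spin": 0},
    {"dp": [0,-0.009,0],"spin": 0},
    {"dp": [0,-0.012,0],"spin": 0},
    {"dp": [0,-0.0135,0],"spin": 0}
  ]
}}

```text
clock: 4.68
eef_pos: [0.4613, -0.1639, 0.1056]
tcp_rot: [-89.6, -0.2, 100.2]
ft_force: [1.2, -0.2, -10.6]
opening: 0.0244
```

Run:
```python
from h import *
from rig import r
o=r.get_obs(); st(o)
im=r.capture('wrist');cv2.imwrite('pics/w5.png',cv2.resize(im[200:360,200:440],None,fx=3.3,fy=3.3,interpolation=cv2.INTER_CUBIC))
st(r.get_obs())
```

```text
4.68 [ 0.4613 -0.1639  0.1056] [-89.57  -0.24 100.16] F [  1.2  -0.2 -10.6] T [ 0.04 -0.17 -0.01] open 0.0244 q [-2.310e+01  2.690e+01  1.191e+02 -1.000e-01  3.450e+01 -1.232e+02]
4.73 [ 0.4613 -0.1639  0.1057] [-89.58  -0.24 100.16] F [ 1.1  0.7 -9.6] T [ 0.1  -0.03  0.02] open 0.0242 q [-2.310e+01  2.690e+01  1.191e+02 -1.000e-01  3.450e+01 -1.232e+02]
```

View pics/w5.png

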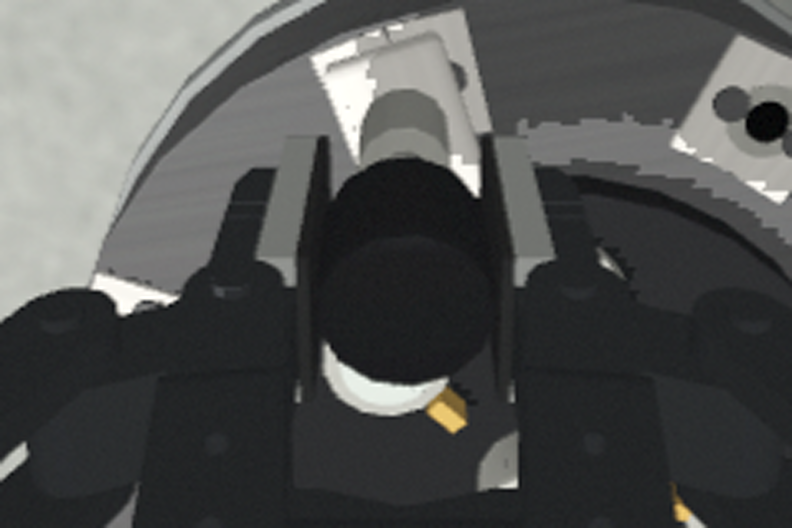

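```bash
cat >> h.py <<'E'
C=np.array([.5447,-.1184]); A0=-2.6485
def arc(o,steps,z,dyaw=True,rad=.095):
    p=o['eef_pos'][:2]-C; a=np.arctan2(p[1],p[0]); print('stage',round(a-A0,4),'rad',np.linalg.norm(p).round(4))
    go(o,[(*(C+rad*np.array([np.cos(a+s),np.sin(a+s)])),z) for s in steps],[o['tcp_rot'][2]+(np.degrees(s) if dyaw else 0) for s in steps])
E
python3 - <<'E'
from h import *
from rig import r
o=r.get_obs(); st(o)
arc(o,[.02,.04,.06,.08,.10],.1057)
E
```

```text
4.73 [ 0.4613 -0.1639  0.1057] [-89.58  -0.24 100.16] F [ 1.1  0.7 -9.6] T [ 0.1  -0.03  0.02] open 0.0242 q [-2.310e+01  2.690e+01  1.191e+02 -1.000e-01  3.450e+01 -1.232e+02]
stage 0.007 rad 0.095
[{"dp":[-0.0018,-0.0001,-0.0006],"spin":-0.020},{"dp":[-0.0036,-0.0001,-0.0013],"spin":-0.040},{"dp":[-0.0053,-0.0001,-0.0020],"spin":-0.060},{"dp":[-0.0071,-0.0001,-0.0027],"spin":-0.080},{"dp":[-0.0088,-0.0001,-0.0035],"spin":-0.100}]
```

{"method": "play_rows", "body": {
  "commands": [
    {"dp": [-0.0018,0,-0.0006],"spin": -0.02},
    {"dp": [-0.0036,0,-0.0013],"spin": -0.04},
    {"dp": [-0.0053,0,-0.002],"spin": -0.06},
    {"dp": [-0.0071,0,-0.0027],"spin": -0.08},
    {"dp": [-0.0088,0,-0.0035],"spin": -0.1}
  ]
}}

```text
clock: 5.15
eef_pos: [0.4663, -0.1722, 0.1055]
tcp_rot: [-89.6, -0.3, 106.0]
ft_force: [-0.2, 1.0, -10.5]
opening: 0.0244
```

Run:
```python
from h import *
from rig import r
o=r.get_obs(); st(o)
arc(o,[.02,.04,.06,.08,.10],.1057)
```

```text
5.15 [ 0.4663 -0.1722  0.1055] [-89.59  -0.29 106.01] F [ -0.2   1.  -10.5] T [-0.04 -0.11 -0.08] open 0.0244 q [-2.370e+01  2.730e+01  1.181e+02 -1.000e-01  3.510e+01 -1.297e+02]
stage 0.1084 rad 0.0951
[{"dp":[-0.0018,-0.0003,-0.0007],"spin":-0.020},{"dp":[-0.0036,-0.0003,-0.0013],"spin":-0.040},{"dp":[-0.0053,-0.0003,-0.0020],"spin":-0.060},{"dp":[-0.0071,-0.0003,-0.0027],"spin":-0.080},{"dp":[-0.0088,-0.0003,-0.0035],"spin":-0.100}]
```

Moving well with low lateral force; repeat with a few calls.

{"method": "play_rows", "body": {
  "commands": [
    {"dp": [-0.0018,0,-0.0006],"spin": -0.02},
    {"dp": [-0.0036,0,-0.0013],"spin": -0.04},
    {"dp": [-0.0053,0,-0.002],"spin": -0.06},
    {"dp": [-0.0071,0,-0.0027],"spin": -0.08},
    {"dp": [-0.0088,0,-0.0035],"spin": -0.1}
  ]
}}

```text
clock: 5.57
eef_pos: [0.4722, -0.1799, 0.1054]
tcp_rot: [-89.6, -0.3, 111.9]
ft_force: [-0.5, -1.0, -11.2]
opening: 0.0244
```

{"method": "play_rows", "body": {
  "commands": [
    {"dp": [-0.0018,0,-0.0006],"spin": -0.02},
    {"dp": [-0.0036,0,-0.0013],"spin": -0.04},
    {"dp": [-0.0053,0,-0.002],"spin": -0.06},
    {"dp": [-0.0071,0,-0.0027],"spin": -0.08},
    {"dp": [-0.0088,0,-0.0035],"spin": -0.1}
  ]
}}

```text
clock: 5.98
eef_pos: [0.4788, -0.187, 0.1053]
tcp_rot: [-89.6, -0.4, 117.7]
ft_force: [-0.9, -2.7, -9.5]
opening: 0.0247
```

Run:
```python
from h import *
from rig import r
o=r.get_obs(); st(o)
arc(o,[.02,.04,.06,.08,.10],.1057)
```

```text
5.98 [ 0.4788 -0.187   0.1053] [-89.64  -0.37 117.7 ] F [-0.9 -2.7 -9.5] T [-0.68  0.11 -0.25] open 0.0247 q [-2.470e+01  2.830e+01  1.160e+02 -1.000e-01  3.620e+01 -1.423e+02]
stage 0.312 rad 0.0952
[{"dp":[-0.0017,-0.0004,-0.0008],"spin":-0.020},{"dp":[-0.0035,-0.0004,-0.0014],"spin":-0.040},{"dp":[-0.0053,-0.0005,-0.0021],"spin":-0.060},{"dp":[-0.0071,-0.0005,-0.0028],"spin":-0.080},{"dp":[-0.0088,-0.0005,-0.0036],"spin":-0.100}]
```

Run:
```python
from h import *
from rig import r
im=r.capture('wrist');cv2.imwrite('pics/w6.png',im)
cv2.imwrite('pics/s6.png',r.capture('scene'))
st(r.get_obs())
```

```text
6.08 [ 0.4789 -0.1871  0.1053] [-89.65  -0.35 117.66] F [ -1.3  -4.6 -10.1] T [-0.81  0.03 -0.09] open 0.0245 q [-2.470e+01  2.830e+01  1.160e+02 -1.000e-01  3.620e+01 -1.423e+02]
```

View pics/w6.png

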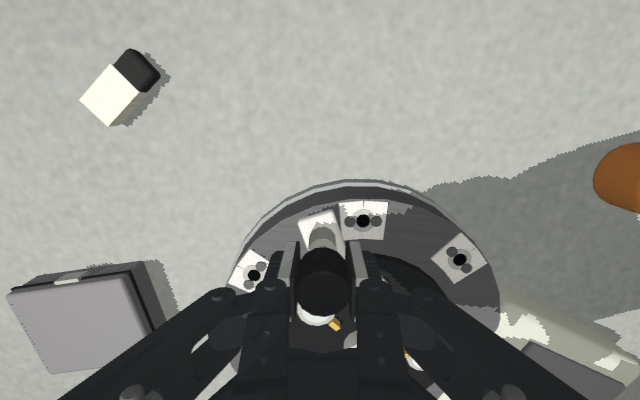

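View pics/s6.png

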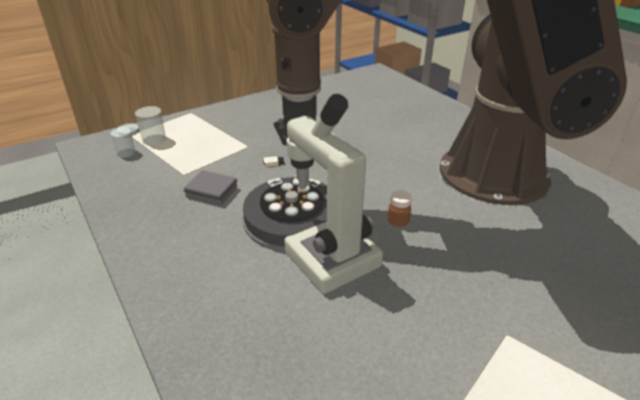

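{"method": "play_rows", "body": {
  "commands": [
    {"dp": [-0.0019,0,-0.0002],"spin": -0.02},
    {"dp": [-0.0037,0,-0.0008],"spin": -0.04},
    {"dp": [-0.0055,0,-0.0015],"spin": -0.06},
    {"dp": [-0.0073,0,-0.0022],"spin": -0.08},
    {"dp": [-0.009,0,-0.003],"spin": -0.1}
  ]
}}

```text
clock: 6.5
eef_pos: [0.4861, -0.1938, 0.1052]
tcp_rot: [-89.7, -0.4, 123.5]
ft_force: [2.7, 1.5, -9.2]
opening: 0.0243
```

Run:
```python
from h import *
from rig import r
o=r.get_obs(); st(o)
arc(o,[.02,.04,.06,.08,.10],.1057)
```

```text
6.5 [ 0.4861 -0.1938  0.1052] [-89.7   -0.38 123.51] F [ 2.7  1.5 -9.2] T [ 0.1  -0.41 -0.26] open 0.0243 q [-2.500e+01  2.880e+01  1.148e+02 -1.000e-01  3.680e+01 -1.484e+02]
stage 0.4164 rad 0.0955
[{"dp":[-0.0016,-0.0005,-0.0011],"spin":-0.020},{"dp":[-0.0034,-0.0005,-0.0017],"spin":-0.040},{"dp":[-0.0052,-0.0005,-0.0024],"spin":-0.060},{"dp":[-0.0069,-0.0005,-0.0032],"spin":-0.080},{"dp":[-0.0087,-0.0005,-0.0039],"spin":-0.100}]
```

{"method": "play_rows", "body": {
  "commands": [
    {"dp": [-0.0018,0,-0.0008],"spin": -0.02},
    {"dp": [-0.0035,0,-0.0015],"spin": -0.04},
    {"dp": [-0.0053,-0.0003,-0.0022],"spin": -0.06},
    {"dp": [-0.007,-0.0003,-0.0029],"spin": -0.08},
    {"dp": [-0.0088,-0.0003,-0.0037],"spin": -0.1}
  ]
}}

```text
clock: 6.92
eef_pos: [0.4941, -0.1993, 0.1055]
tcp_rot: [-89.7, -0.4, 129.4]
ft_force: [-0.6, -3.3, -9.4]
opening: 0.0241
```

{"method": "play_rows", "body": {
  "commands": [
    {"dp": [-0.0018,0,-0.0006],"spin": -0.02},
    {"dp": [-0.0036,0,-0.0013],"spin": -0.04},
    {"dp": [-0.0053,0,-0.002],"spin": -0.06},
    {"dp": [-0.0071,0,-0.0027],"spin": -0.08},
    {"dp": [-0.0088,0,-0.0035],"spin": -0.1}
  ]
}}

```text
clock: 7.33
eef_pos: [0.5026, -0.2041, 0.1054]
tcp_rot: [-89.8, -0.4, 135.2]
ft_force: [-1.4, -5.3, -10.9]
opening: 0.0244
```

Run:
```python
from h import *
from rig import r
o=r.get_obs(); st(o)
arc(o,[.02,.04,.06,.08,.10],.1057,rad=.0953)
im=r.capture('wrist');cv2.imwrite('pics/w7.png',im)
```

```text
7.33 [ 0.5026 -0.2041  0.1054] [-89.77  -0.41 135.2 ] F [ -1.4  -5.3 -10.9] T [-1.13 -0.04 -0.28] open 0.0244 q [-2.530e+01  2.990e+01  1.123e+02 -1.000e-01  3.820e+01 -1.604e+02]
stage 0.6213 rad 0.0955
[{"dp":[-0.0017,-0.0003,-0.0008],"spin":-0.020},{"dp":[-0.0035,-0.0003,-0.0015],"spin":-0.040},{"dp":[-0.0053,-0.0003,-0.0022],"spin":-0.060},{"dp":[-0.0070,-0.0003,-0.0029],"spin":-0.080},{"dp":[-0.0088,-0.0004,-0.0037],"spin":-0.100}]
```

View pics/w7.png

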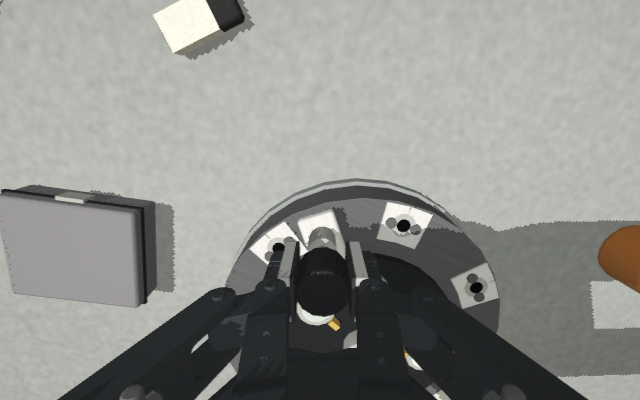

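{"method": "play_rows", "body": {
  "commands": [
    {"dp": [-0.0018,0,-0.0003],"spin": -0.02},
    {"dp": [-0.0036,0,-0.0009],"spin": -0.04},
    {"dp": [-0.0053,0,-0.0016],"spin": -0.06},
    {"dp": [-0.0053,0.0015,-0.0016],"spin": -0.06},
    {"dp": [-0.0053,0.0032,-0.0016],"spin": -0.06}
  ]
}}

```text
clock: 7.8
eef_pos: [0.5083, -0.207, 0.1022]
tcp_rot: [-89.8, -0.4, 138.8]
ft_force: [3.0, -1.1, -7.8]
opening: 0.0239
```

Run:
```python
from h import *
from rig import r
o=r.get_obs(); st(o)
arc(o,[.0],.1022,rad=.0955)
```

```text
7.8 [ 0.5083 -0.207   0.1022] [-89.81  -0.36 138.75] F [ 3.  -1.1 -7.8] T [-0.51 -0.48 -0.15] open 0.0239 q [-2.530e+01  3.060e+01  1.116e+02 -1.000e-01  3.820e+01 -1.639e+02]
stage 0.6876 rad 0.0958
[{"dp":[0.0001,0.0000,-0.0003],"spin":-0.000}]
```

{"method": "play_rows", "body": {
  "commands": [
    {"dp": [0,0,0],"spin": 0},
    {"dp": [0,0,0],"spin": 0},
    {"dp": [0,0,0],"spin": 0},
    {"dp": [0,0,0],"spin": 0}
  ],
  "jaw": 0.34
}}

```text
clock: 8.13
eef_pos: [0.5083, -0.207, 0.1025]
tcp_rot: [-89.8, -0.4, 138.8]
ft_force: [-0.2, -0.5, -0.0]
opening: 0.0282
```

Run:
```python
from h import *
from rig import r
o=r.get_obs(); st(o)
im=r.capture('wrist');cv2.imwrite('pics/w8.png',cv2.resize(im[200:360,200:440],None,fx=3.3,fy=3.3,interpolation=cv2.INTER_CUBIC))
arc(o,[.014,.028,.042,.056,.07],o['eef_pos'][2],False,rad=.0955)
```

```text
8.13 [ 0.5083 -0.207   0.1025] [-89.82  -0.36 138.75] F [-0.2 -0.5 -0. ] T [-0.01 -0.   -0.04] open 0.0282 q [-2.530e+01  3.060e+01  1.116e+02 -1.000e-01  3.820e+01 -1.639e+02]
stage 0.6874 rad 0.0958
[{"dp":[-0.0012,-0.0000,-0.0007],"spin":-0.000},{"dp":[-0.0024,-0.0000,-0.0012],"spin":-0.000},{"dp":[-0.0037,-0.0000,-0.0016],"spin":-0.000},{"dp":[-0.0049,-0.0000,-0.0021],"spin":-0.000},{"dp":[-0.0062,-0.0000,-0.0026],"spin":-0.000}]
```

View pics/w8.png

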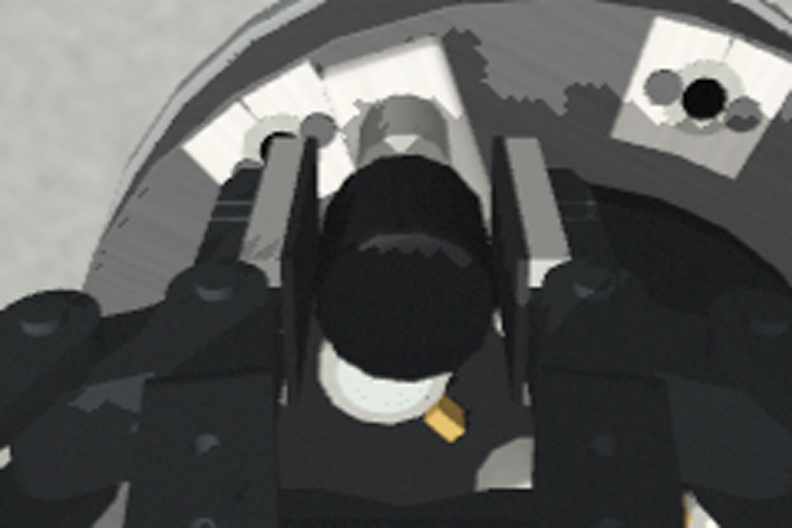

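{"method": "play_rows", "body": {
  "commands": [
    {"dp": [-0.0012,0,-0.0007],"spin": 0},
    {"dp": [-0.0024,0,-0.0012],"spin": 0},
    {"dp": [-0.0037,0,-0.0016],"spin": 0},
    {"dp": [-0.0049,0,-0.0021],"spin": 0},
    {"dp": [-0.0062,0,-0.0026],"spin": 0}
  ]
}}

```text
clock: 8.6
eef_pos: [0.5135, -0.2086, 0.1022]
tcp_rot: [-89.8, -0.5, 138.8]
ft_force: [-7.2, 1.1, 1.6]
opening: 0.0284
```

Run:
```python
from h import *
from rig import r
o=r.get_obs(); st(o)
arc(o,[.014,.028,.042,.056,.07],.1025,False,rad=.0955)
```

```text
8.6 [ 0.5135 -0.2086  0.1022] [-89.77  -0.49 138.76] F [-7.2  1.1  1.6] T [0.17 1.04 0.11] open 0.0284 q [-2.520e+01  3.100e+01  1.108e+02 -1.000e-01  3.880e+01 -1.638e+02]
stage 0.7446 rad 0.0955
[{"dp":[-0.0012,-0.0003,-0.0005],"spin":-0.000},{"dp":[-0.0025,-0.0003,-0.0010],"spin":-0.000},{"dp":[-0.0037,-0.0003,-0.0016],"spin":-0.000},{"dp":[-0.0049,-0.0003,-0.0021],"spin":-0.000},{"dp":[-0.0061,-0.0003,-0.0027],"spin":-0.000}]
```

{"method": "play_rows", "body": {
  "commands": [
    {"dp": [-0.0012,0,-0.0005],"spin": 0},
    {"dp": [-0.0025,0,-0.001],"spin": 0},
    {"dp": [-0.0037,0,-0.0016],"spin": 0},
    {"dp": [-0.0049,0,-0.0021],"spin": 0},
    {"dp": [-0.0061,0,-0.0027],"spin": 0}
  ]
}}

```text
clock: 9.02
eef_pos: [0.5188, -0.2102, 0.1018]
tcp_rot: [-89.7, -0.6, 138.8]
ft_force: [-4.6, 1.1, 0.7]
opening: 0.0283
```

Run:
```python
from h import *
from rig import r
o=r.get_obs(); st(o)
arc(o,[.014,.028,.042,.056,.07],.1025,False,rad=.0955)
im=r.capture('wrist');cv2.imwrite('pics/w9.png',cv2.resize(im[200:360,200:440],None,fx=3.3,fy=3.3,interpolation=cv2.INTER_CUBIC))
```

```text
9.02 [ 0.5188 -0.2102  0.1018] [-89.72  -0.62 138.77] F [-4.6  1.1  0.7] T [0.03 0.77 0.05] open 0.0283 q [-2.510e+01  3.140e+01  1.100e+02 -1.000e-01  3.930e+01 -1.638e+02]
stage 0.8029 rad 0.0954
[{"dp":[-0.0012,-0.0007,-0.0005],"spin":-0.000},{"dp":[-0.0024,-0.0007,-0.0011],"spin":-0.000},{"dp":[-0.0036,-0.0007,-0.0017],"spin":-0.000},{"dp":[-0.0048,-0.0007,-0.0024],"spin":-0.000},{"dp":[-0.0060,-0.0007,-0.0030],"spin":-0.000}]
```

View pics/w9.png

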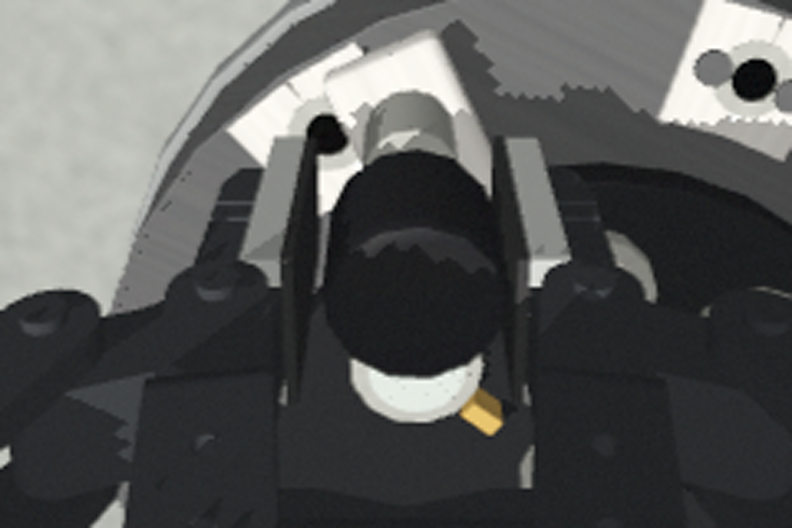

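{"method": "play_rows", "body": {
  "commands": [
    {"dp": [-0.0012,-0.0003,-0.0005],"spin": 0},
    {"dp": [-0.0024,-0.0007,-0.0011],"spin": 0},
    {"dp": [-0.0036,-0.0007,-0.0017],"spin": 0},
    {"dp": [-0.0048,-0.0007,-0.0024],"spin": 0},
    {"dp": [-0.006,-0.0007,-0.003],"spin": 0}
  ]
}}

```text
clock: 9.48
eef_pos: [0.5248, -0.2117, 0.1022]
tcp_rot: [-89.7, -0.7, 138.8]
ft_force: [-7.1, 0.6, 0.3]
opening: 0.0285
```

Run:
```python
from h import *
from rig import r
o=r.get_obs(); st(o)
arc(o,[.011,.022,.033,.044,.055],.1022,False,rad=.0955)
```

```text
9.48 [ 0.5248 -0.2117  0.1022] [-89.69  -0.71 138.77] F [-7.1  0.6  0.3] T [0.11 1.12 0.03] open 0.0285 q [ -25.    31.7  109.1   -0.2   40.  -163.6]
stage 0.8675 rad 0.0954
[{"dp":[-0.0010,-0.0000,-0.0004],"spin":-0.000},{"dp":[-0.0019,-0.0000,-0.0010],"spin":-0.000},{"dp":[-0.0028,-0.0000,-0.0015],"spin":-0.000},{"dp":[-0.0037,-0.0001,-0.0021],"spin":-0.000},{"dp":[-0.0046,-0.0001,-0.0026],"spin":-0.000}]
```

{"method": "play_rows", "body": {
  "commands": [
    {"dp": [-0.001,0,-0.0004],"spin": 0},
    {"dp": [-0.0019,0,-0.001],"spin": 0},
    {"dp": [-0.0028,0,-0.0015],"spin": 0},
    {"dp": [-0.0037,0,-0.0021],"spin": 0},
    {"dp": [-0.0046,0,-0.0026],"spin": 0}
  ]
}}

```text
clock: 9.9
eef_pos: [0.5292, -0.2125, 0.1019]
tcp_rot: [-89.7, -0.8, 138.8]
ft_force: [-6.4, 1.1, 1.8]
opening: 0.0279
```

Run:
```python
from h import *
from rig import r
o=r.get_obs(); st(o)
arc(o,[.009,.018,.027],.1022,False,rad=.0955)
im=r.capture('wrist');cv2.imwrite('pics/w10.png',cv2.resize(im[200:360,200:440],None,fx=3.3,fy=3.3,interpolation=cv2.INTER_CUBIC))
```

```text
9.9 [ 0.5292 -0.2125  0.1019] [-89.66  -0.81 138.77] F [-6.4  1.1  1.8] T [0.23 1.04 0.03] open 0.0279 q [ -24.9   32.1  108.4   -0.2   40.4 -163.5]
stage 0.9144 rad 0.0954
[{"dp":[-0.0008,-0.0003,-0.0003],"spin":-0.000},{"dp":[-0.0015,-0.0003,-0.0008],"spin":-0.000},{"dp":[-0.0022,-0.0003,-0.0013],"spin":-0.000}]
```

View pics/w10.png

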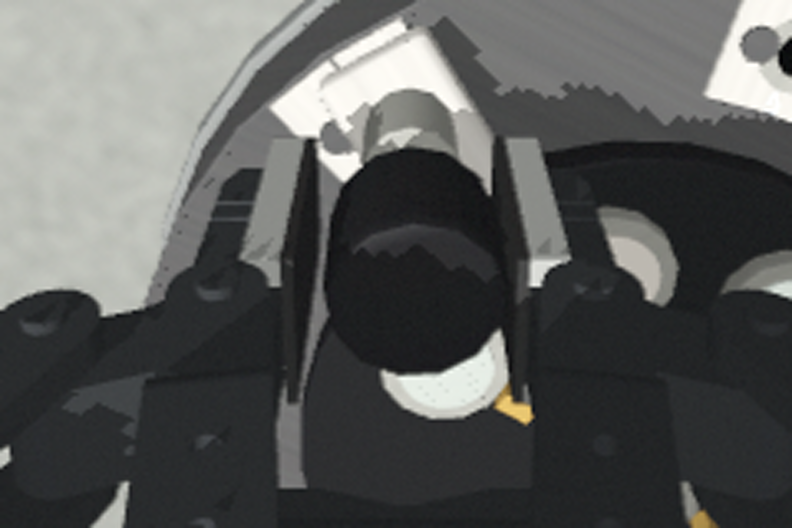

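{"method": "play_rows", "body": {
  "commands": [
    {"dp": [-0.001,0,-0.0004],"spin": 0},
    {"dp": [-0.0018,0,-0.0009],"spin": 0},
    {"dp": [-0.0025,0,-0.0014],"spin": 0}
  ]
}}

```text
clock: 10.2
eef_pos: [0.5313, -0.2128, 0.1017]
tcp_rot: [-89.6, -0.9, 138.8]
ft_force: [-3.2, 0.7, 0.1]
opening: 0.028
```

{"method": "play_rows", "body": {
  "commands": [
    {"dp": [-0.0012,0,-0.0006],"spin": 0},
    {"dp": [-0.0018,0,-0.001],"spin": 0}
  ]
}}

```text
clock: 10.37
eef_pos: [0.5323, -0.2128, 0.1015]
tcp_rot: [-89.6, -1.0, 138.8]
ft_force: [-6.8, 2.5, -0.6]
opening: 0.0281
```

Run:
```python
from h import *
from rig import r
o=r.get_obs(); st(o)
arc(o,[.01,.02],.102,False,rad=.0955)
```

```text
10.37 [ 0.5323 -0.2128  0.1015] [-89.58  -1.04 138.78] F [-6.8  2.5 -0.6] T [0.24 0.84 0.02] open 0.0281 q [ -24.8   32.4  107.8   -0.2   40.9 -163.4]
stage 0.9475 rad 0.0953
[{"dp":[-0.0009,-0.0006,-0.0003],"spin":-0.000},{"dp":[-0.0017,-0.0006,-0.0009],"spin":-0.000}]
```

{"method": "play_rows", "body": {
  "commands": [
    {"dp": [-0.0013,-0.0003,-0.0007],"spin": 0},
    {"dp": [-0.0019,-0.0005,-0.001],"spin": 0}
  ]
}}

```text
clock: 10.53
eef_pos: [0.5337, -0.2131, 0.1017]
tcp_rot: [-89.5, -1.1, 138.8]
ft_force: [-4.5, 1.8, -1.9]
opening: 0.0285
```

{"method": "play_rows", "body": {
  "commands": [
    {"dp": [-0.0013,0,-0.0007],"spin": 0},
    {"dp": [-0.0017,0,-0.001],"spin": 0}
  ]
}}

```text
clock: 10.7
eef_pos: [0.5346, -0.213, 0.1013]
tcp_rot: [-89.5, -1.3, 138.8]
ft_force: [-9.1, 1.6, 1.3]
opening: 0.0284
```

Run:
```python
from h import *
from rig import r
o=r.get_obs(); st(o)
arc(o,[.01,.02],.102,False,rad=.0955)
```

```text
10.7 [ 0.5346 -0.213   0.1013] [-89.49  -1.27 138.79] F [-9.1  1.6  1.3] T [0.19 1.35 0.05] open 0.0284 q [ -24.7   32.6  107.3   -0.2   41.4 -163.3]
stage 0.9718 rad 0.0952
[{"dp":[-0.0009,-0.0007,-0.0003],"spin":-0.000},{"dp":[-0.0017,-0.0007,-0.0008],"spin":-0.000}]
```

{"method": "play_rows", "body": {
  "commands": [
    {"dp": [-0.0013,-0.0003,-0.0007],"spin": 0},
    {"dp": [-0.0018,-0.0006,-0.001],"spin": 0}
  ]
}}

```text
clock: 10.87
eef_pos: [0.5358, -0.2131, 0.1015]
tcp_rot: [-89.5, -1.4, 138.8]
ft_force: [-3.3, 2.3, -3.3]
opening: 0.0282
```

Run:
```python
from h import *
from rig import r
o=r.get_obs(); st(o)
arc(o,[.01,.02],.102,False,rad=.0955)
im=r.capture('wrist');cv2.imwrite('pics/w11.png',cv2.resize(im[200:360,200:440],None,fx=3.3,fy=3.3,interpolation=cv2.INTER_CUBIC))
```

```text
10.87 [ 0.5358 -0.2131  0.1015] [-89.45  -1.38 138.79] F [-3.3  2.3 -3.3] T [ 0.22  0.49 -0.01] open 0.0282 q [ -24.6   32.7  107.1   -0.2   41.7 -163.3]
stage 0.9845 rad 0.0951
[{"dp":[-0.0010,-0.0006,-0.0003],"spin":-0.000},{"dp":[-0.0017,-0.0006,-0.0008],"spin":-0.000}]
```

View pics/w11.png

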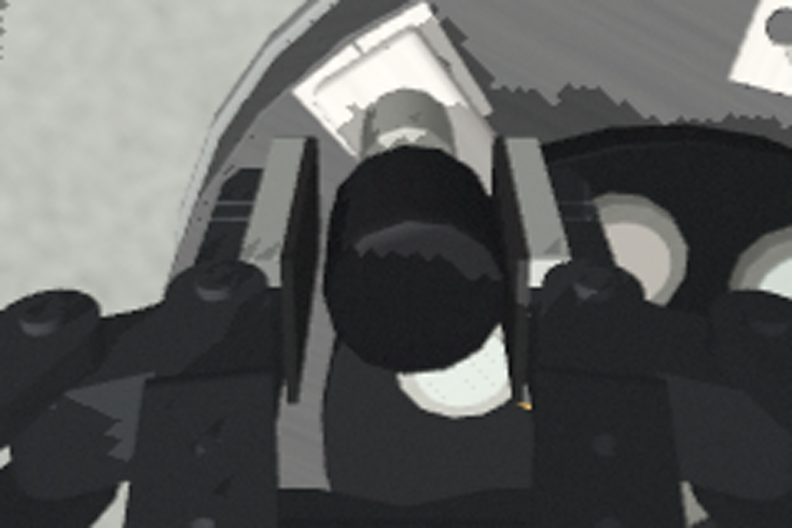

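{"method": "play_rows", "body": {
  "commands": [
    {"dp": [-0.0013,0,-0.0007],"spin": 0},
    {"dp": [-0.0017,0,-0.001],"spin": 0}
  ]
}}

```text
clock: 11.08
eef_pos: [0.5385, -0.2136, 0.1015]
tcp_rot: [-89.5, -1.3, 138.8]
ft_force: [0.1, 1.1, -1.1]
opening: 0.0286
```

Run:
```python
from h import *
from rig import r
o=r.get_obs(); st(o)
arc(o,[.01,.02],.1015,False,rad=.0955)
im=r.capture('wrist');cv2.imwrite('pics/w12.png',cv2.resize(im[200:360,200:440],None,fx=3.3,fy=3.3,interpolation=cv2.INTER_CUBIC))
```

```text
11.08 [ 0.5385 -0.2136  0.1015] [-89.48  -1.33 138.79] F [ 0.1  1.1 -1.1] T [ 0.25  0.19 -0.02] open 0.0286 q [ -24.6   32.9  106.7   -0.2   41.8 -163.2]
stage 1.0126 rad 0.0954
[{"dp":[-0.0008,-0.0000,-0.0005],"spin":-0.000},{"dp":[-0.0016,-0.0001,-0.0011],"spin":-0.000}]
```

View pics/w12.png

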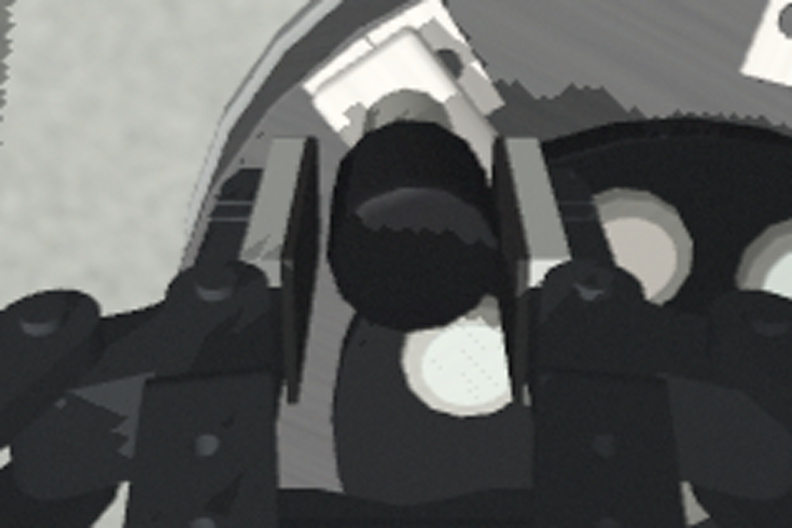

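{"method": "play_rows", "body": {
  "commands": [
    {"dp": [0.0008,0,0.0004],"spin": 0},
    {"dp": [0.0012,0,0.0006],"spin": 0},
    {"dp": [0.0012,0,0.0006],"spin": 0}
  ]
}}

```text
clock: 11.38
eef_pos: [0.5377, -0.2135, 0.1018]
tcp_rot: [-89.5, -1.3, 138.8]
ft_force: [-0.5, -0.9, 0.3]
opening: 0.0284
```

Run:
```python
from h import *
from rig import r
o=r.get_obs(); st(o)
im=r.capture('wrist');cv2.imwrite('pics/w13.png',cv2.resize(im[200:360,200:440],None,fx=3.3,fy=3.3,interpolation=cv2.INTER_CUBIC))
c=wcal(r.get_calibration('wrist'),o['eef_pos'],o['tcp_rot'])
# expected image of knob top-face centre & bracket/sleeve points for plunger 0 / 10mm at angle
for st_ in (.97,.98,.99,1.0):
  k=C+.0952*np.array([np.cos(A0+st_),np.sin(A0+st_)])
  for pl in (0,.010):
    u=proj(c,[*k,.109+pl]);print(st_,pl,((u-[200,200])*3.3).round(0))
```

```text
11.38 [ 0.5377 -0.2135  0.1018] [-89.5   -1.26 138.79] F [-0.5 -0.9  0.3] T [ 0.   -0.   -0.02] open 0.0284 q [ -24.6   32.8  106.9   -0.2   41.7 -163.2]
0.97 0 [417. 255.]
0.97 0.01 [420. 297.]
0.98 0 [412. 259.]
0.98 0.01 [414. 301.]
0.99 0 [406. 262.]
0.99 0.01 [408. 305.]
1.0 0 [401. 266.]
1.0 0.01 [402. 308.]
```

View pics/w13.png

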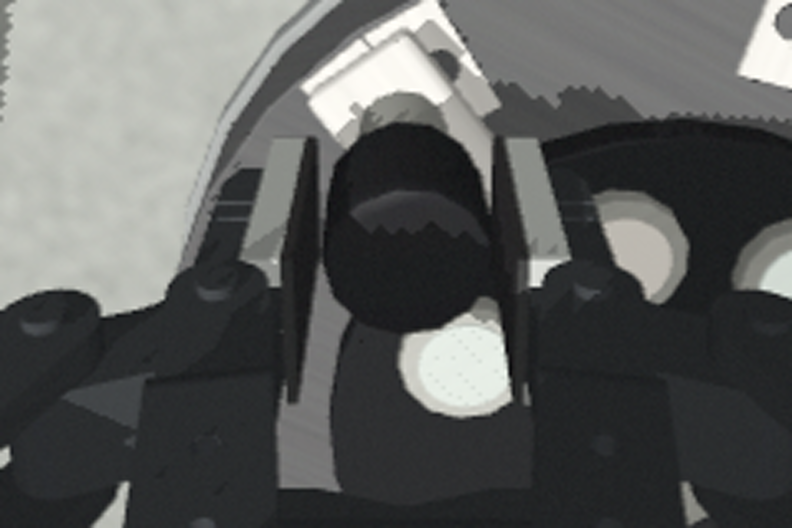

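{"method": "play_rows", "body": {
  "commands": [
    {"dp": [0,0,0],"spin": 0},
    {"dp": [0,0,0],"spin": 0},
    {"dp": [0,0,0],"spin": 0},
    {"dp": [0,0,0],"spin": 0}
  ],
  "jaw": -0.4
}}

```text
clock: 11.77
eef_pos: [0.5377, -0.2135, 0.1018]
tcp_rot: [-89.5, -1.3, 138.8]
ft_force: [-0.1, 0.5, -0.7]
opening: 0.0599
```

{"method": "play_rows", "body": {
  "commands": [
    {"dp": [0,-0.01,0],"spin": 0},
    {"dp": [0,-0.025,0],"spin": 0},
    {"dp": [0,-0.04,0],"spin": 0},
    {"dp": [0,-0.06,0],"spin": 0},
    {"dp": [0,-0.08,0],"spin": 0}
  ]
}}

```text
clock: 12.18
eef_pos: [0.5393, -0.2141, 0.1832]
tcp_rot: [-89.5, -1.3, 138.8]
ft_force: [0.6, -0.2, 0.7]
opening: 0.0599
```

{"method": "play_rows", "body": {
  "commands": [
    {"dp": [0,-0.02,0],"spin": 0},
    {"dp": [0,-0.035,0],"spin": 0},
    {"dp": [0,-0.035,0],"spin": 0},
    {"dp": [0,-0.035,0],"spin": 0}
  ]
}}

```text
clock: 12.52
eef_pos: [0.5405, -0.2145, 0.2193]
tcp_rot: [-89.5, -1.2, 138.8]
ft_force: [-1.0, 0.1, -0.2]
opening: 0.0598
```

Run:
```python
from h import *
from rig import r
o=r.get_obs(); st(o)
im=r.capture('wrist');cv2.imwrite('pics/w14.png',im)
c=wcal(r.get_calibration('wrist'),o['eef_pos'],o['tcp_rot'])
cv2.imwrite('pics/w14z.png',cv2.resize(im[100:260,200:440],None,fx=3.3,fy=3.3,interpolation=cv2.INTER_CUBIC))
for st_ in (.98,.99):
  k=C+.0952*np.array([np.cos(A0+st_),np.sin(A0+st_)])
  for pl in (0,.010):
    u=proj(c,[*k,.109+pl]);print(st_,pl,((u-[200,100])*3.3).round(0))
cv2.imwrite('pics/s14.png',r.capture('scene'))
```

```text
12.52 [ 0.5405 -0.2145  0.2193] [-89.53  -1.16 138.79] F [-1.   0.1 -0.2] T [-0.02 -0.05  0.04] open 0.0598 q [-2.460e+01  2.430e+01  1.012e+02 -1.000e-01  5.570e+01 -1.633e+02]
0.98 0 [410. 328.]
0.98 0.01 [411. 341.]
0.99 0 [407. 330.]
0.99 0.01 [408. 343.]
```

View pics/w14.png

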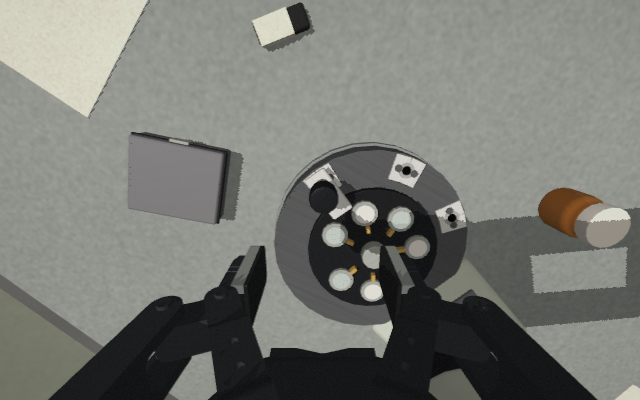

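View pics/w14z.png

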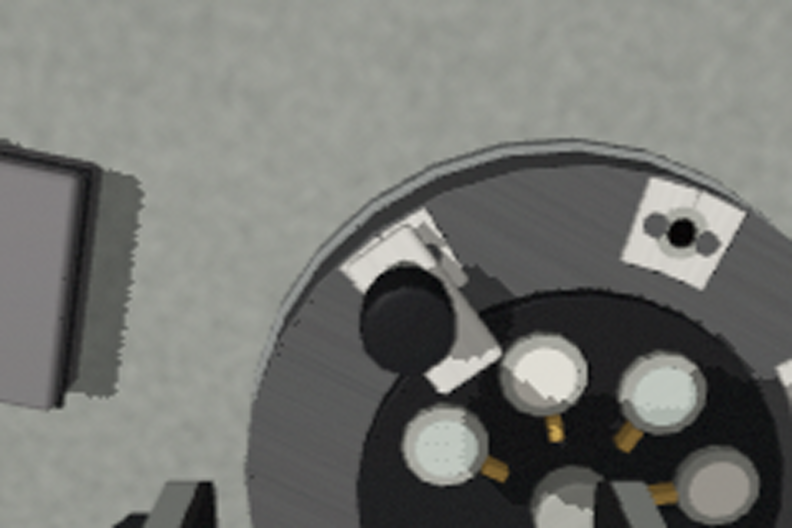

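View pics/s14.png

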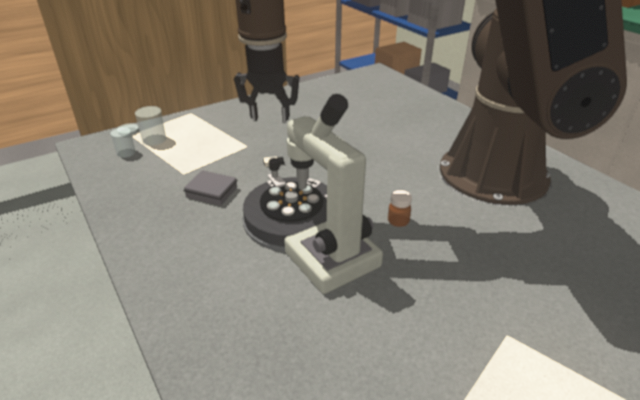

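Run:
```python
from rig import r
print(r.hand_in())
```

```text
the job is handed in; nothing more can be done
None
```

The table is locked in the next hole counterclockwise, about 0.98–0.99 rad from the first, and the job is handed in at about 12.6 s of the 56 s allowed.

**What I did**
- I gripped the knob and pulled it up about 14 mm. The downward pull of about 10 N matched the spring.
- I turned the table counterclockwise to about 0.69 rad with the pin clear of the ring, then lowered it onto the flat top and opened the jaws slightly.
- I pushed the loosely held knob along the arc at up to about 16 mm/s, slowing to 1–2 mm moves near the hole, until the pin dropped in. I then backed the fingers off, opened them and lifted clear.

**Last checks**
- After the drop, the wrist camera put the knob top where it should be with the pin home, not 10 mm higher. A second view from above, after release, agreed.
- The wrist force was about zero with the fingers open, and the gripper was clear of everything.
- The jar, slide box and eraser were never touched and look unmoved in the last pictures.

**What disagreed**
- The first top-camera estimate put the next hole at 0.956 rad. The wrist camera said 0.99–1.00, which is close to where the pin dropped.
- While gripped, the knob saw side forces of up to about 5 N because my estimate of the turning axis was slightly off.
- While pushing, the horizontal force was about 3–9 N and the tool tilted by about 1.4 degrees.

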